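# Lock the exhibit cart's wheel with a spring cotter

### The job

Slide the cart's wheel fully home along its axle so that the cross hole is free, then take the spring cotter from the wooden block and push its straight leg down through the hole until the bow snaps over the axle and the cotter sits fully home. Push with feeling: the axle is sprung and must never be driven down onto its bottom stop. Let go of everything at the end and leave the screwdriver, the tin and the doll where they are.

Things in the scene. Friction and masses are not known exactly. Their poses are not given: they have to be found in the camera images.
- cross_hole (a point): Centre of the 6.5 mm square hole that runs vertically through the free end of the cart's level steel axle (20 mm diameter, about 120 mm above the bench). Axes: z up along the hole, y along the axle towards the wheel's seat and the cart's frame, x across the axle. Mouths widen to 9 mm (x), 11 mm (y). The free end is 14 mm beyond the hole (-y). Sinks with the axle.
- axle (a joint): How far the sprung axle is pushed down, m: 0 at rest (top stop), 0.045 at its bottom stop; more than 0.042 counts as on the stop. It begins to sink under about 1 N of downward load, then 0.4 N per mm, so 0.042 is reached at about 17.5 N. It rises again when let go.
- cart: Corner of the cart, fixed to the bench: grey steel upright (182 mm tall) on a 150 x 130 mm foot plate; axes as cross_hole. The hole lies 100 mm from this origin towards -y, 120 mm up. The frame and the axle's block begin about 60 mm from the hole, the collar on which the wheel's hub seats 53 mm from it (+y).
- wheel_mid (a point): Centre of the wheel, on the axle; axes as cross_hole. 124 mm diameter, black tyre 14 mm wide with 3 mm rim chamfers, outer tyre face 7 mm from here towards -y. The hub is a tube 30 mm in diameter, 46 mm long. The wheel does not turn. Home, it is 30 mm from the hole (+y) and the hub ends 7 mm short of the hole's centre; further out the hub covers the hole.
- wheel (a joint): How far the wheel stands out along the axle from home (against the collar), m: 0 is home, grows towards the axle's free end (-y), at most 0.045. Slides against about 4 N of friction and stays where it is left.
- clip: Spring cotter of 5 mm bare steel wire, 72 mm long, 45 g, standing in the wooden block, finger loop up. Origin: tip of its straight leg; z up the leg, x from the straight leg to the springy bow leg, y across its flat. Loop: flat-sided, x -8 to 14, z 46 to 72 mm, 6 mm thick.
- clip_seat (a point): Point on the straight leg, 30 mm above its tip (clip axes): lies at the cross hole's centre when the cotter is seated. While pushing, the bow starts to spread over the axle's side about 20 mm short of this, and its waist passes the axle's widest part about 10 to 14 mm short; then it snaps in under the axle. Sideways binding adds to the push. This takes some 8 to 15 N.
- clip_grip (a point): Middle of the finger loop (clip axes), 33 mm above clip_seat and 3 mm from the leg's line towards the bow. The loop is 22 mm wide along the clip's x; its underside is 17 mm below this point and, seated, 6 mm above the axle's top.
- bow (a joint): How far the bow leg is sprung open about its upper end (clip x 6, z 48 mm), rad: 0 relaxed, about 0.13 as its waist rides over the axle's widest part, near 0 again when snapped over. Relaxed centre line: hump x 14 at z 30, waist x 7 at z 19.5, flared end x 15 at z 6 mm.
- block: Wooden holding block 54 x 40 x 36 mm, fixed to the bench, origin under its centre. The cotter stands in a pocket in its top, 25 mm (x) by 6.5 mm (y), 30 mm deep, with its straight leg 7.5 mm from the centre towards -x.
- screwdriver: Bystander: 150 mm screwdriver lying on the bench, along its x.
- tin: Bystander: aluminium tin, 52 mm diameter, 50 mm tall, origin under its centre.
- doll: Bystander: turned wooden peg doll, 42 mm diameter, 71 mm tall, origin under its centre.

How it is judged:
By the outcome, as a careful person would: the job done as asked, in the order asked, and still so for the second after the job is handed in, with the robot touching nothing.
It also fails if it takes over 72 s, if anything falls off the work surface, if the arm or the gripper's body presses on something with over 40 N, if the wrist force passes 120 N, or if a joint passes its speed limit or range.

### The arm

A 7-joint arm with a two-finger parallel gripper is mounted at the origin on the work surface. World frame = base frame: x ahead of the robot, y to its left, z up, the work surface at z = 0. Lengths are in m, angles in rad, forces in N, time in s.
With the tool pointing down it reaches from about 0.35 to 0.9 m from the base axis. Payload 7.2 kg.
Tool frame: the origin (TCP) lies at the very end of the fingers, on their centre line; the grasp point (between the pads) lies 19 mm behind it (manip.hold_point_z is the distance from the TCP to the grasp point, in m); z points along the fingers, y is the line along which they close (so a half turn about z gives the same grasp; the last joint's range is limited). The gripper opens to 88 mm and grips with 3 to 60 N. Pads are 20 mm wide; open, the fingers measure 115 mm over their backs; the gripper's body (75 mm by 178 mm) begins 61 mm behind the grasp point.
Start: joints at [-1.318, 0.411, -0.013, 1.596, 0.006, 1.134, -0.082], TCP at [0.197, 0.593, 0.223] pointing down, gripper open.
Joint ranges: [-2.95, 2.95], [-0.29, 1.99], [-1.47, 1.44], [0.14, 2.54], [-1.03, 4.17], [0.13, 1.85], [-2.86, 2.86]. Speed limits (rad/s): [2.39, 2.39, 3.01, 3.01, 3.14, 3.14, 3.14].

### API

Orientations are given as a unit quaternion [w, x, y, z].
In Python, from rig import manip, imaging gives the robot as it stands.
- The arm moves only by the tool jog_arm, never from a script. Its argument "moves" is text: rows parted by semicolons, each of 5 numbers parted by spaces: the opening, from 0 (shut) to 1 (fully open), then the shift along the tool's x, y, z in mm, then the turn about the tool's z in degrees. In form: fingers tx ty tz twist; .... A call has 1 to 20 rows; each row shifts and turns the commanded pose from where the row before left it, along the tool's axes as they then stand; what a row does not reach is not made up. A row lasts 1/8 s, in which the tool goes at most 62.5 mm and 10.7 degrees, less where a joint would pass 70% of its speed; a pose out of reach is approached as far as the arm can. A call is refused whole if a number of a shift passes 62.5 or a number of a turn 10.7, either way. A call with a gripper value outside its range is refused whole. The fingers move at their own pace and stop on an object; "grip_force" is the grip in N (left out, the last holds). Time passes only in rows, so rows that do not move let the fingers close. It gives the time, the measured TCP pose, the force, the opening and the grip force at its end, in the units of the state.
- manip.state(): the state, without advancing time (a new reading comes with each control period).
- imaging.get_image(name): name is "scene" or "side" or "wrist"; returns a dict with "img" (384x512x3 uint8, red, green, blue), "range_z" (384x512 float32, m along the optical axis (not along the pixel's ray), 0 where there is no reading), "camera_matrix" (3x3 intrinsics, pixels), "eye" and "attitude" of the camera in the world. Camera axes: x right, y down, z forward; pixel columns grow to the right and rows downward; lengths in m; the calibration is good to about 2 mm. The wrist camera is an equidistant fisheye: a pixel r from the principal point sees the ray r / f radians off the axis. A picture is of the moment at which its call begins.
- manip.close_job(): hands the job in; it is judged then, once.
The state is a dict: "time_s": time; "joints": joint angles; "dq": joint speeds; "joint_efforts": joint torques, N m; "position": TCP position; "orientation": TCP orientation; "ft_force": force on the tool from outside, world axes, zero at the start; "torque": the same for the moment, N m; "opening": finger opening in m; "grasp_force": force on a finger pad.
Only numpy, scipy, OpenCV 4.12 (cv2) and the standard library are available. Lean on these libraries where they do the work, as an engineer would, in place of code of your own. Each camera call takes 0.05 s, during which the arm holds its last target. There are 200 camera calls.

## Working session

There is one attempt and no reset: what is moved stays moved. The work goes in short steps, Python scripts to look and compute and a tool call to move; the robot and the scene stay as the last step left them, time stands still between calls to the robot, and variables do not carry over. Pictures are saved under pics/ and viewed, at most 10 in all, crops included, and the job is handed in when it is done.

Besides the shell and the picture viewer there is one more tool, called after "Request:" in YAML: its name, and indented under it one key for each argument. jog_arm: Moves the arm, as the interface text tells. Its arguments: {"type":"object","properties":{"moves":{"type":"string"},"grip_force":{"type":"number"}},"required":["moves"]}

```bash
mkdir -p pics; ls; cat > h.py <<'E'
import numpy as np, cv2
from scipy.spatial.transform import Rotation as R
from rig import manip, imaging
def rot(a):
    a=np.array(a,float)
    return a if a.shape==(3,3) else R.from_quat(a,scalar_first=True).as_matrix()
def grab(n):
    d=imaging.get_image(n); np.savez(f'pics/{n}.npz',**d); return d
def cloud(d):  # pinhole
    K=d['camera_matrix'];z=d['range_z'];v,u=np.indices(z.shape)
    p=np.stack([(u-K[0,2])/K[0,0]*z,(v-K[1,2])/K[1,1]*z,z],-1)
    return p@rot(d['attitude']).T+np.array(d['eye'])
def save(d,f,crop=None,s=1):
    im=d['img'][...,::-1]
    if crop: x0,y0,x1,y1=crop; im=im[y0:y1,x0:x1]
    cv2.imwrite(f,cv2.resize(im,None,fx=s,fy=s,interpolation=cv2.INTER_CUBIC))
E
python3 - <<'E'
from h import *
s=manip.state(); print(s, manip.hold_point_z)
ims=[]
for n in ('scene','side','wrist'):
    d=grab(n); print(n,d['camera_matrix'],d['eye'],d['attitude'])
    ims.append(d['img'][...,::-1])
cv2.imwrite('pics/a.png',cv2.resize(np.hstack(ims[:2]),(800,300)))
save(dict(img=ims[0][...,::-1]),'pics/b.png',None,1.5)
E
```

```text
pics
{'time_s': 0.0, 'joints': array([-1.3182194 ,  0.41189443, -0.01275702,  1.59705067,  0.00561854,
        1.13429146, -0.08217506]), 'dq': array([ 0.00021624,  0.00137452, -0.00099685,  0.00032938,  0.00141197,
       -0.00029393, -0.00149423]), 'joint_efforts': array([-1.70239427e-04, -5.87950802e+01,  6.42227232e-01, -2.91071016e+01,
       -5.37580415e-02,  1.84063835e-02,  1.36277563e-04]), 'position': array([0.19692468, 0.59262737, 0.22180954]), 'orientation': array([-7.23601436e-05,  1.59652924e-01,  9.87172881e-01, -8.00767315e-04]), 'ft_force': array([-0.30521066, -1.06837712, -0.3665324 ]), 'torque': array([-0.05555155, -0.01829501,  0.00688433]), 'grasp_force': 0.0, 'opening': 0.08798351720233999} 0.0187
scene [[407.5722504    0.         252.46588465]
 [  0.         407.5722504  189.63234585]
 [  0.           0.           1.        ]] [1.24853122 0.06517081 0.86703034] [-0.22270336  0.58645248  0.72919512 -0.27340662]
side [[373.94458982   0.         255.83999928]
 [  0.         373.94458982 190.87496244]
 [  0.           0.           1.        ]] [ 0.51318532 -0.61101941  0.61890868] [-0.39477389  0.91708497 -0.04617677  0.03124796]
wrist [[297.31863964   0.         258.94081474]
 [  0.         297.31863964 188.11657608]
 [  0.           0.           1.        ]] [0.1279612  0.61657259 0.38356075] [0.10879118 0.80356554 0.57997383 0.07795679]
```

View pics/b.png

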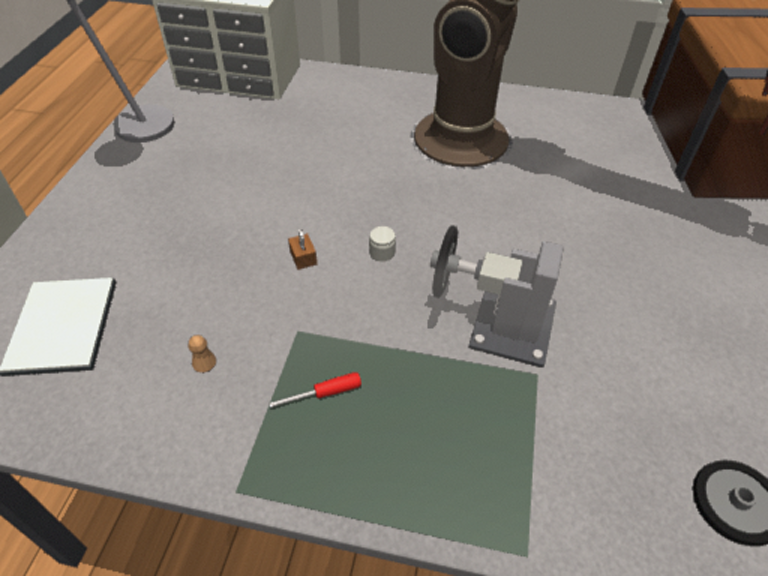

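View pics/a.png

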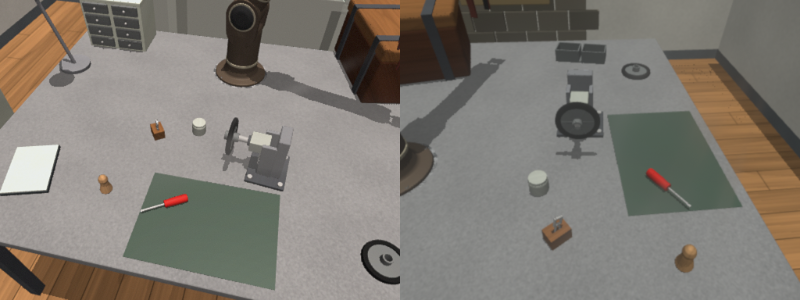

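The scene view shows the block with the cotter at about (202,165) in original pixels, the tin at (255,162), the cart at about (340,200) with the wheel out on its free end at (297,175), the doll at (134,235) and the screwdriver at (210,260). The side view shows the cart's wheel end-on, with the block in front at about (200,297).

```bash
python3 - <<'E'
from h import *
L=lambda n:dict(np.load(f'pics/{n}.npz'))
for n,bx in (('scene',(270,140,390,245)),('side',(180,80,280,185))):
    d=L(n);P=cloud(d);x0,y0,x1,y1=bx
    if n=='side': x0,x1=(190,275)
    q=P[y0:y1,x0:x1].reshape(-1,3); c=d['img'][y0:y1,x0:x1].reshape(-1,3).astype(int)
    ok=(q[:,2]>0.03)&(q[:,2]<.25); 
    t=q[ok&(q[:,2]>.172)]
    print(n,'top',len(t),t.mean(0) if len(t) else 0)
    if len(t)>10: print(cv2.minAreaRect((t[:,:2]*1000).astype(np.float32)), np.percentile(t[:,2],[5,50,95]))
    tc=ok&(c.max(1)<60); t=q[tc]; print('tyre',len(t))
    if len(t)>10:
        print(t.mean(0),np.percentile(t,[2,98],axis=0)); print(np.linalg.svd(t-t.mean(0),full_matrices=False)[1:])
    f=q[(q[:,2]>0.004)&(q[:,2]<.02)]; print('foot',cv2.minAreaRect((f[:,:2]*1000).astype(np.float32)),len(f))
    # floor check
    g=P[200:300,200:300,2]; print('z of bench',np.median(g))
    hsv=cv2.cvtColor(d['img'],cv2.COLOR_RGB2HSV)
    m=(hsv[...,0]<16)&(hsv[...,1]>120)&(P[...,2]>.005)&(P[...,2]<.1)&(P[...,0]>.3)&(P[...,0]<1.)
    k,lab,st,ce=cv2.connectedComponentsWithStats(m.astype(np.uint8))
    for i in range(1,k):
        if st[i,4]>30:
            w=P[lab==i]; print(st[i],w.mean(0),w[:,2].max()); tt=w[abs(w[:,2]-.036)<.003]
            if len(tt)>5: print('blocktop',cv2.minAreaRect((tt[:,:2]*1000).astype(np.float32)),len(tt),np.median(tt[:,2]))
d1=L('scene');d2=L('side')
a=cv2.resize(d1['img'][135:250,180:390,::-1],None,fx=3.8,fy=3.8,interpolation=cv2.INTER_CUBIC)
cv2.imwrite('pics/c.png',a[:,:800])
b=cv2.resize(d2['img'][70:320,150:300,::-1],None,fx=2.4,fy=2.4,interpolation=cv2.INTER_CUBIC)
cv2.imwrite('pics/d.png',b)
E
```

```text
scene top 479 [0.55085816 0.15141438 0.18027417]
((541.9356079101562, 111.48400115966797), (185.57164001464844, 78.21184539794922), 83.78121185302734) [0.17324318 0.18097508 0.18370103]
tyre 147
[0.53852845 0.02762354 0.16891336] [[0.48502827 0.0179961  0.10963767]
 [0.57228782 0.03695947 0.18257535]]
(array([0.34875264, 0.16065294, 0.03912098]), array([[ 0.88084508, -0.14395854,  0.45098545],
       [-0.45063832,  0.03689385,  0.89194392],
       [-0.14504153, -0.98889574, -0.03237546]]))
foot ((449.7366943359375, 118.47090911865234), (391.27215576171875, 337.7123718261719), 10.675788879394531) 1276
z of bench 0.0009280913929559098
[193 156  18  22 246] [ 0.47844761 -0.24911028  0.02962458] 0.040001630270732
blocktop ((469.17547607421875, -253.44464111328125), (55.113006591796875, 38.25618362426758), 33.91435241699219) 140 0.03571659885104089
[126 224  16  24 167] [ 0.74969708 -0.34081381  0.04550197] 0.07274298036285043
blocktop ((747.9348754882812, -340.1916198730469), (9.268900871276855, 20.93603515625), 36.72128677368164) 8 0.03519368141547918
[209 248  32  18 317] [ 0.74558582 
[... 275 characters left out ...]
0.47552747 0.01688232 0.06611027]
 [0.58875829 0.03189246 0.1810081 ]]
(array([1.17649516, 1.12270312, 0.04926542]), array([[-0.30187447,  0.0282816 , -0.9529281 ],
       [-0.9472613 ,  0.1038693 ,  0.303162  ],
       [-0.10755388, -0.99418877,  0.00456543]]))
foot ((558.34521484375, 332.6706237792969), (537.7584228515625, 288.15850830078125), 86.08488464355469) 507
z of bench 0.0015044064041178085
[315 215  31  28 369] [ 0.73694027 -0.11179521  0.02254211] 0.028907151916049534
[184 288  24  21 188] [ 0.45514356 -0.26010263  0.03708594] 0.04004382968020015
blocktop ((456.0008239746094, -257.1500549316406), (29.834089279174805, 35.01590347290039), 41.980506896972656) 184 0.03717278850227568
```

View pics/c.png

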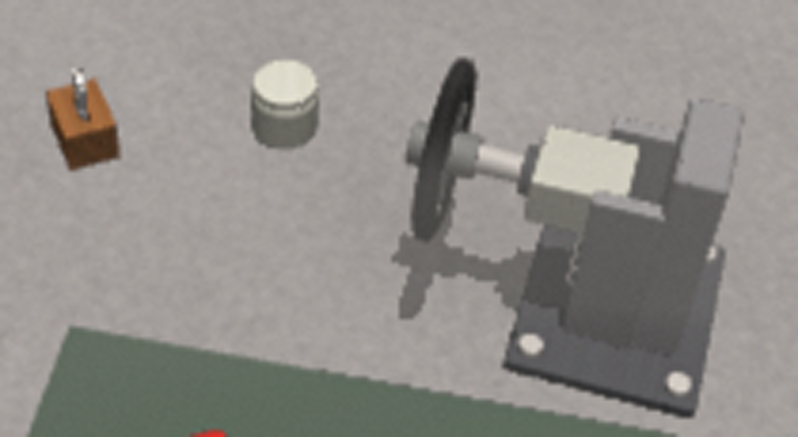

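The crop shows the wheel out on the axle (tyre centre about (445,150)), the collar and frame to its right, and the cotter standing in the block with its loop up at about (80,95).

```bash
python3 - <<'E'
from h import *
L=lambda n:dict(np.load(f'pics/{n}.npz'))
for n in ('scene','side'):
    d=L(n);P=cloud(d)
    q=P.reshape(-1,3);c=d['img'].reshape(-1,3).astype(int)
    ok=(abs(q[:,0]-.55)<.12)&(q[:,1]>-.03)&(q[:,1]<.25)&(q[:,2]>.005)
    q=q[ok];c=c[ok]
    t=q[(q[:,2]>.176)&(q[:,1]>.1)]
    r=cv2.minAreaRect((t[:,:2]*1000).astype(np.float32)); print(n,'upright top',r,np.median(t[:,2]),len(t))
    w=q[(c.min(1)>170)]; w=w[(w[:,2]>.12)&(w[:,2]<.17)]
    if len(w)>10: print('white block',cv2.minAreaRect((w[:,:2]*1000).astype(np.float32)),np.percentile(w[:,2],[5,50,95]),len(w))
    f=q[(q[:,2]>.006)&(q[:,2]<.02)&(q[:,1]>.07)]; print('foot',cv2.minAreaRect((f[:,:2]*1000).astype(np.float32)),len(f))
    th=np.radians(-6.1); y=np.array([-np.sin(th),np.cos(th)]); x=np.array([np.cos(th),np.sin(th)])
    s=(q[:,:2]-[.532,.0242])@y; u=(q[:,:2]-[.532,.0242])@x
    for a in range(-40,160,6):
        m=(s*1000>=a)&(s*1000<a+6)&(q[:,2]>.06)
        if m.sum()>3: print(a,m.sum(),'u',(np.percentile(u[m],[2,98])*1000).round(1),'z',(np.percentile(q[m,2],[2,98])*1000).round(1))
E
```

```text
scene upright top ((550.0284423828125, 186.883544921875), (33.79480743408203, 77.94328308105469), 83.55055236816406) 0.1815483692364831 354
white block ((539.9024047851562, 98.37884521484375), (98.44598388671875, 51.53306579589844), 84.8250503540039) [0.12870978 0.13975613 0.14216609] 401
foot ((568.8505249023438, 157.67337036132812), (129.94833374023438, 192.66943359375), 83.71934509277344) 1190
-22 23 u [-5.2 13.5] z [115.9 134.7]
-16 25 u [-8.1 15. ] z [115.2 136.2]
-10 17 u [ 6.  56.6] z [ 99.2 177.7]
-4 112 u [-27.3  61. ] z [ 98.4 181.7]
2 217 u [-47.1  60.5] z [ 74.  182.1]
8 90 u [-52.7  54.1] z [ 68.5 175.4]
14 28 u [-6.9 14.4] z [112.  136.1]
20 28 u [-7.7 13.7] z [114.1 135.5]
26 20 u [-6.8 10.5] z [116.9 130.3]
32 17 u [-1.6 10.2] z [120.4 131.3]
38 21 u [-5.6 11.1] z [114.7 132.9]
44 18 u [-5.9  9.6] z [117.8 130.7]
50 21 u [-7.2 15.6] z [117.3 138.2]
56 34 u [-9.6 17.3] z [112.6 138.2]
62 56 u [-22.9  27.3] z [103. 142.]
68 63 u [-22.4  27.9] z [105.9 142.8]
74 64 u [-24.   27.4] z [104.2 142. ]
80 64 u [-23.1  27.7] z [102.1 142.6]
86 64 u [-25.2  28.8] z [108.  143.5]
[... 877 characters left out ...]
0.3]
2 844 u [-48.7  50.4] z [ 76.2 181.9]
8 30 u [-52.9  55.3] z [141.5 183.1]
68 26 u [-25.1  25.4] z [137.2 142.8]
74 41 u [-24.9  25.2] z [139.1 143.1]
80 35 u [-25.6  25. ] z [139.3 143.5]
86 32 u [-27.4  24.8] z [139.6 143. ]
92 37 u [-26.3  23.1] z [139.7 143.5]
98 33 u [-23.1  24.5] z [140.2 142.9]
104 178 u [-40.3  38.3] z [104.1 149. ]
110 72 u [-40.7  38.3] z [104.9 150.3]
116 49 u [-38.4  38.1] z [139.7 150.3]
122 33 u [-39.7  36.5] z [139.8 150.8]
128 17 u [-39.6  37.1] z [139.4 150.9]
134 14 u [-39.9  37.8] z [148.4 150.6]
140 18 u [-39.8  37.7] z [132.2 151.2]
146 420 u [-36.   32.8] z [126.8 182.6]
152 254 u [-37.5  35.1] z [127.7 184.5]
158 40 u [-33.8  33.1] z [182.  184.9]
```

Request:
jog_arm:
  moves: "0 0 0 0 9.7; 0 0 0 0 9.7; 0 0 0 0 9.7; 0 0 0 0 9.7; 0 0 0 0 9.7; 0 0 0 0 9.7; 0 0 0 0 9.7; 0 0 0 0 9.8"

```text
time_s: 1.15
position: [0.1969, 0.5929, 0.2223]
orientation: [0.0, 0.745, 0.667, -0.0]
ft_force: [-0.5, 0.9, -0.0]
opening: 0.0113
grasp_force: 0.0
```

Request:
jog_arm:
  moves: "0 -41 28 0 0; 0 -41 28 0 0; 0 -41 28 0 0; 0 -41 28 0 0; 0 -41 28 0 0; 0 -41 28 0 0; 0 -41 28 0 0; 0 -41 28 0 0; 0 -41 28 0 0; 0 -41 28 0 0; 0 -41 28 0 0; 0 -41 28 0 0; 0 -41 28 0 0; 0 -41 28 0 0; 0 0 0 0 0"

```text
time_s: 3.02
position: [0.5268, -0.0233, 0.2226]
orientation: [0.001, 0.746, 0.666, -0.001]
ft_force: [-0.5, 0.1, -0.3]
opening: 0.0003
grasp_force: 0.0
```

Request:
jog_arm:
  moves: "0 0 0 37 0; 0 0 0 37 0; 0 8 0 0 0; 0 8 0 0 0; 0 5 0 0 0; 0 3 0 0 0; 0 3 0 0 0; 0 3 0 0 0; 0 3 0 0 0"

```text
time_s: 4.15
position: [0.5296, 0.0125, 0.1487]
orientation: [0.0, 0.744, 0.668, -0.0]
ft_force: [-0.9, -4.5, 0.7]
opening: 0.0002
grasp_force: 2.2
```

Request:
jog_arm:
  moves: "0 3 0 0 0; 0 3 0 0 0; 0 3 0 0 0; 0 3 0 0 0; 0 3 0 0 0; 0 0 0 0 0"

```text
time_s: 4.9
position: [0.5314, 0.0292, 0.1487]
orientation: [-0.0, 0.743, 0.669, 0.0]
ft_force: [1.4, -2.6, 0.4]
opening: 0.0006
grasp_force: 1.1
```

Request:
jog_arm:
  moves: "0 2 0 0 0; 0 2 0 0 0; 0 2 0 0 0; 0 1 0 0 0; 0 1 0 0 0; 0 0 0 0 0"

```text
time_s: 5.65
position: [0.5322, 0.0367, 0.1487]
orientation: [0.0, 0.744, 0.669, 0.0]
ft_force: [2.4, -4.2, 1.5]
opening: 0.0007
grasp_force: 1.7
```

Request:
jog_arm:
  moves: "0 1 0 0 0; 0 1 0 0 0; 0 0 0 0 0"

```text
time_s: 6.02
position: [0.5324, 0.0387, 0.1487]
orientation: [0.0, 0.744, 0.669, 0.0]
ft_force: [2.7, -3.5, 0.8]
opening: 0.0006
grasp_force: 1.8
```

Request:
jog_arm:
  moves: "0 1 0 0 0; 0 1 0 0 0; 0 0 0 0 0"

```text
time_s: 6.4
position: [0.5325, 0.0395, 0.1486]
orientation: [0.0, 0.744, 0.668, -0.0]
ft_force: [2.4, -6.2, 0.5]
opening: 0.0004
grasp_force: 3.3
```

Request:
jog_arm:
  moves: "0 1 0 0 0; 0 1 0 0 0; 0 0 0 0 0"

```text
time_s: 6.78
position: [0.5324, 0.0396, 0.1486]
orientation: [0.001, 0.744, 0.668, -0.001]
ft_force: [2.6, -12.2, 1.3]
opening: 0.0006
grasp_force: 5.9
```

Request:
jog_arm:
  moves: "0 1 0 0 0; 0 1 0 0 0; 0 0 0 0 0"

```text
time_s: 7.15
position: [0.5324, 0.0397, 0.1485]
orientation: [0.002, 0.745, 0.667, -0.002]
ft_force: [0.9, -17.4, 0.5]
opening: 0.0002
grasp_force: 8.4
```

Request:
jog_arm:
  moves: "0 -10 0 0 0; 0 -12 0 0 0; 0 -40 0 0 0; 0 -40 0 0 0; 0 -25 0 0 0; 0 0 0 0 0; 0 0 0 0 0"

```text
time_s: 8.02
position: [0.5194, -0.0805, 0.1485]
orientation: [-0.001, 0.743, 0.669, 0.0]
ft_force: [-0.5, 0.1, 0.5]
opening: 0.0005
grasp_force: 0.0
```

```bash
python3 - <<'E'
from h import *
s=manip.state(); print(s['position'],s['orientation'],s['ft_force'])
d=grab('wrist'); print(d['eye'],rot(d['attitude']).round(3))
save(d,'pics/e.png',None,1.5)
grab('side'); grab('scene')
E
```

```text
[ 0.51943196 -0.08048209  0.14848527] [-5.37719165e-04  7.43260438e-01  6.69001921e-01  2.49430033e-04] [-0.46303356  0.13877165  0.522762  ]
[ 0.52668204 -0.00785211  0.31021747] [[ 0.995 -0.101 -0.028]
 [-0.105 -0.959 -0.262]
 [-0.     0.263 -0.965]]
```

View pics/e.png

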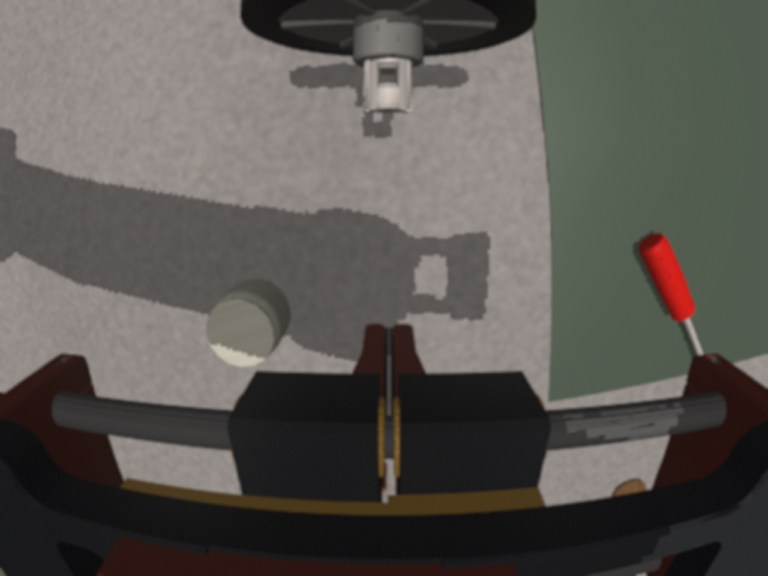

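The wrist view shows the wheel home and the cross hole free, its dark square at about (388,75) in the 1.5x picture. The axle's free end is at (388,110) and the tin at (243,330).

```bash
cat >> h.py <<'E'
def ray(d,u,v):   # fisheye wrist
    K=d['camera_matrix'];a=np.array([(u-K[0,2])/K[0,0],(v-K[1,2])/K[1,1]]);r=np.hypot(*a)
    w=np.array([*(a/r*np.sin(r)),np.cos(r)]);return rot(d['attitude'])@w
def onz(d,u,v,z):
    w=ray(d,u,v);e=np.array(d['eye']);return e+w*(z-e[2])/w[2]
E
python3 - <<'E'
from h import *
d=dict(np.load('pics/wrist.npz'))
save(d,'pics/f.png',(225,10,300,90),7)
g=cv2.cvtColor(d['img'],cv2.COLOR_RGB2GRAY)
print(g[34:78,240:280:1][::2,::2])
for u,v in ((258.7,50),(258.7,73),(240,50),(275,50)): print(u,v,onz(d,u,v,.13))
E
```

```text
[[ 96 104 110 114 118 121 123 123 120 119 116 114 113 111 109 106 102  98
   90  80]
 [ 91  95  98  95  93  89  89  86  84  85  76  71  82  89  90  92  93  91
   87  80]
 [ 70  65  65  66  65  73  85 105 115 134 133 121 111  95  88  74  67  64
   70  73]
 [ 47  64 125 128 120 137 151 167 175 182 179 170 160 149 148 136 127  71
   46  50]
 [ 43  90 160 156 153 148 132 132 138 140 137 132 129 142 154 151 155  93
   44  46]
 [ 68 105 168 158 154 149 118 122 125 124 121 117 109 139 154 151 164  98
   67  77]
 [ 88 118 165 157 155 151 105  72  67  64  66  67  91 142 154 151 164 109
   89  90]
 [ 89 112 160 156 154 151 104  66  62  62  62  63  90 143 154 151 162 108
   88  89]
 [ 89 114 158 156 155 152 106  83  84  82  82  80  93 144 155 150 160 109
   90  88]
 [ 88 116 157 156 155 153 106  87  90  88  87  84  94 145 155 150 158 114
   91  90]
 [ 88 119 155 155 156 153 109  97 104 108 104  97  98 147 156 149 154 113
   89  88]
 [ 87 122 152 155 156 154 132 147 156 160 156 151 132 149 156 148 149 112
   86  88]
 [ 86 125 148 152 155 159 160 174 184 190 184 178 169 162 156 148 147 119
  112 
[... 242 characters left out ...]
38 136
  141 146]
 [ 86  99 128 145 156 166 174 184 190 197 192 181 172 164 157 147 136 143
  144 146]
 [ 87 111 129 142 156 162 168 178 186 190 183 173 165 161 157 146 135 145
  146 145]
 [ 99 117 126 141 157 158 155 169 174 174 167 160 151 156 157 145 134 150
  144 142]
 [134 124 134 135 143 130 113 118 116 110 108 111 106 123 144 146 147 158
  143 143]
 [140 117 119 100  88 100  92  80  69  68  68  80  90  99 104 121 150 149
  143 143]
 [142 126  92  87 106 141 141 121  88  88  88 118 136 140 138 138 143 146
  143 141]]
258.7 50 [0.53028538 0.0281079  0.13      ]
258.7 73 [0.52878757 0.01387801 0.13      ]
240 50 [0.51919432 0.02938956 0.13      ]
275 50 [0.53996767 0.02716985 0.13      ]
```

View pics/f.png

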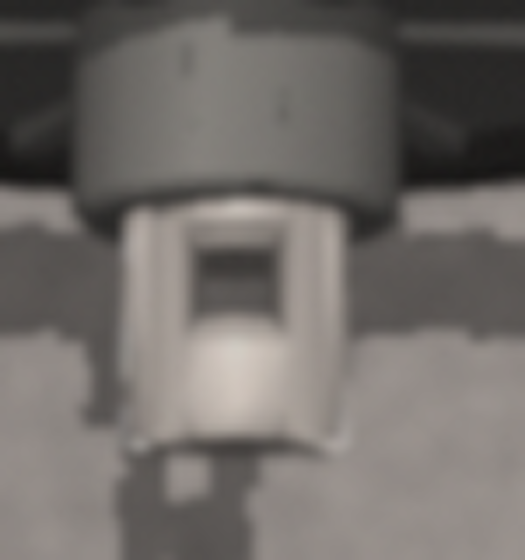

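Request:
jog_arm:
  moves: "1 -48 3 0 -8; 1 -48 10 0 -8; 1 -47 16 0 -8; 1 -43 22 0 -8; 1 -41 27 0 -8; 1 0 0 0 0; 1 0 0 0 0"

```text
time_s: 9.05
position: [0.6287, -0.2792, 0.1479]
orientation: [-0.001, 0.47, 0.883, 0.0]
ft_force: [-0.7, 0.0, 0.4]
opening: 0.067
grasp_force: 0.0
```

```bash
python3 - <<'E'
from h import *
s=manip.state(); print(s['position'],s['orientation'],s['ft_force'],s['opening'])
d=grab('wrist'); np.savez('pics/w2.npz',**d); print(d['eye'])
print(rot(s['orientation']).round(3))
save(d,'pics/g.png',None,1.5)
E
```

```text
[ 0.62865385 -0.2792345   0.14788939] [-8.66496600e-04  4.70255916e-01  8.82529672e-01  1.86815617e-05] [-0.71622441  0.01751177  0.44918536] 0.0670034721233694
[ 0.58815092 -0.2184597   0.30965596]
[[-0.558  0.83  -0.002]
 [ 0.83   0.558  0.001]
 [ 0.002 -0.001 -1.   ]]
```

View pics/g.png

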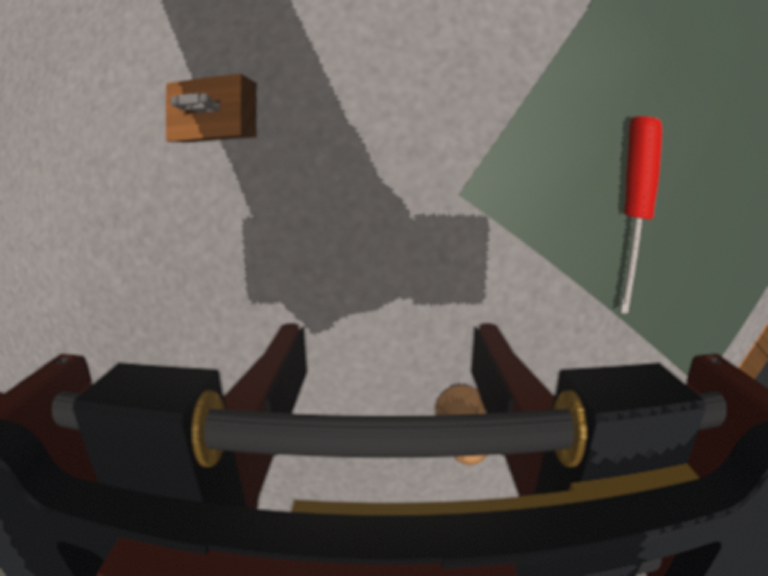

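The block is at about (205,108) in the 1.5x picture, with the cotter loop at (197,102) on it. The tool is too far to +x, with the doll at (460,420) and the screwdriver at (640,200).

```bash
python3 - <<'E'
from h import *
d=dict(np.load('pics/w2.npz'));s=manip.state()
hsv=cv2.cvtColor(d['img'],cv2.COLOR_RGB2HSV)
m=((hsv[...,0]<16)&(hsv[...,1]>100)).astype(np.uint8); m[130:]=0;m[:,250:]=0
top=[(111,56),(161,50.5),(161,90),(111,94)]
for u,v in top: print(onz(d,u,v,.036)[:2].round(4))
c=onz(d,136.5,72.5,.036); print('c',c)
l=onz(d,131,67.5,.075); print('loop',l)
Rm=rot(s['orientation']);print('tool delta mm',(Rm.T@(np.array([l[0],l[1],.15])-s['position'])*1000).round(1))
E
```

```text
[ 0.4335 -0.2498]
[ 0.4787 -0.2206]
[ 0.5002 -0.2526]
[ 0.455 -0.282]
c [ 0.46850109 -0.2506753   0.036     ]
loop [ 0.47863007 -0.24492405  0.075     ]
tool delta mm [ 111.9 -105.4   -1.5]
```

Request:
jog_arm:
  moves: "1 13 -35 0 0; 1 13 -35 0 0; 1 14 -35 0 0; 1 0 0 0 0; 1 0 0 0 0"

```text
time_s: 9.72
position: [0.5205, -0.3044, 0.1493]
orientation: [0.001, 0.47, 0.883, 0.001]
ft_force: [1.4, -0.2, 0.4]
opening: 0.0881
grasp_force: 0.0
```

```bash
python3 - <<'E'
from h import *
s=manip.state(); print(s['position'],s['orientation'],s['opening'])
d=grab('wrist'); np.savez('pics/w3.npz',**d)
save(d,'pics/i.png',(200,40,320,150),6)
E
```

```text
[ 0.5204653  -0.30443304  0.14926852] [5.39937063e-04 4.69708450e-01 8.82821218e-01 6.14181810e-04] 0.08814768289827868
```

View pics/i.png

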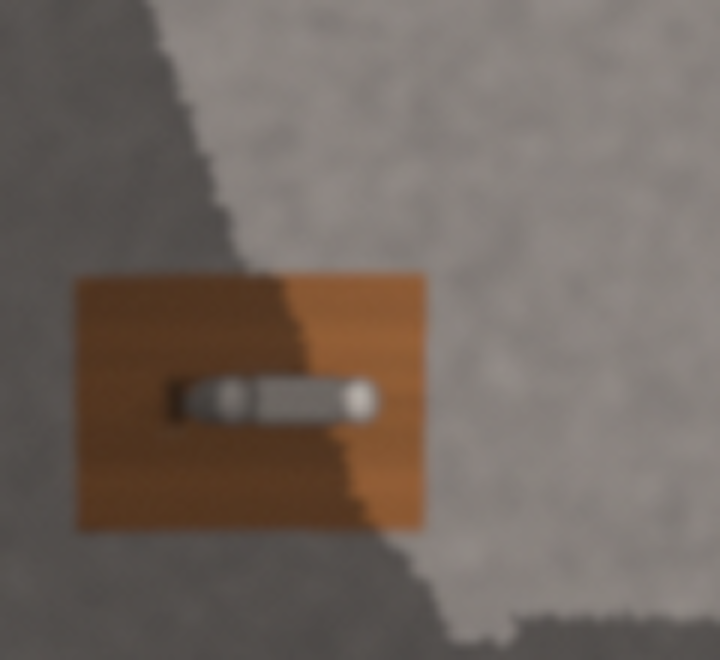

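Seen almost from above, the block spans (77,273) to (427,531) in the 6x crop. The loop runs from about x=212 to 378 at y=400, and the pocket's free end is dark at (175,400), so the bow leg points to image left.

```bash
python3 - <<'E'
from h import *
d=dict(np.load('pics/w3.npz'));s=manip.state();Rm=rot(s['orientation']);p=s['position']
def tl(w): return ((w-p)@Rm*1000).round(1)
P=lambda u,v:(200+u/6,40+v/6)
for u,v in ((77,273),(427,273),(427,531),(77,531)): print('blk',tl(onz(d,*P(u,v),.036)))
for u,v,z in ((212,400,.078),(378,400,.078),(186,400,.055),(186,400,.078),(172,400,.036),(300,376,.078),(300,425,.078)): print('loop',u,v,z,tl(onz(d,*P(u,v),z)))
# depth
Z=d['range_z']
out=[]
for v in range(98,115):
    for u in range(225,270):
        if Z[v,u]>0:
            w=ray(d,u,v); c=rot(d['attitude']).T@w
            for zz,nm in ((Z[v,u]/c[2],'z'),):
                q=np.array(d['eye'])+w*zz
                if q[2]>.042: out.append([u,v,*tl(q)[:2],q[2]*1000])
out=np.array(out);print(len(out))
for v in (104,106,108): print(out[out[:,1]==v][:,[0,2,3,4]].round(1).tolist())
E
```

```text
blk [ 95.5 -42.2 112.9]
blk [ 94.8  11.2 113. ]
blk [ 54.9  11.3 113. ]
blk [ 55.4 -42.7 112.9]
loop 212 400 0.078 [ 75.  -18.3  71. ]
loop 378 400 0.078 [74.9  3.1 71. ]
loop 186 400 0.055 [ 75.2 -23.8  94. ]
loop 186 400 0.078 [ 75.  -21.7  71. ]
loop 172 400 0.036 [ 75.4 -27.7 112.9]
loop 300 376 0.078 [78.  -6.9 71. ]
loop 300 425 0.078 [71.6 -6.9 71. ]
228
[[232.0, 77.5, -22.9, 55.2], [233.0, 77.4, -21.4, 62.7], [234.0, 77.3, -20.2, 67.3], [235.0, 77.2, -19.0, 72.4], [236.0, 77.1, -18.0, 75.6], [237.0, 77.1, -17.0, 78.0], [238.0, 77.1, -16.3, 76.6], [239.0, 77.1, -15.5, 76.7], [240.0, 77.1, -14.8, 75.4], [241.0, 77.1, -14.0, 75.7], [242.0, 77.1, -13.3, 75.4], [243.0, 77.0, -12.4, 76.3], [244.0, 77.0, -11.7, 75.8], [245.0, 77.0, -10.9, 76.5], [246.0, 77.0, -10.1, 75.0], [247.0, 77.0, -9.3, 75.2], [248.0, 77.0, -8.5, 76.1], [249.0, 77.0, -7.8, 76.1], [250.0, 77.0, -7.0, 75.0], [251.0, 77.0, -6.2, 74.4], [252.0, 77.0, -5.5, 74.3], [253.0, 77.0, -4.7, 73.5], [254.0, 77.0, -3.9, 74.4], [255.0, 77.0, -3.1, 74.3], [256.0, 77.0, -2.3, 74.5], [257.0, 77.0, -1.5, 72.5], [258.0, 77.0, -0.7
[... 1084 characters left out ...]
 73.9, -17.1, 77.3], [238.0, 73.9, -16.3, 76.5], [239.0, 73.9, -15.5, 77.2], [240.0, 73.9, -14.7, 77.2], [241.0, 73.9, -14.0, 76.0], [242.0, 73.9, -13.3, 74.9], [243.0, 73.9, -12.4, 76.6], [244.0, 73.9, -11.7, 74.8], [245.0, 73.9, -10.9, 75.2], [246.0, 73.9, -10.2, 74.2], [247.0, 73.8, -9.4, 75.4], [248.0, 73.8, -8.6, 74.8], [249.0, 73.8, -7.8, 74.6], [250.0, 73.8, -7.0, 73.9], [251.0, 73.8, -6.2, 75.1], [252.0, 73.8, -5.5, 74.8], [253.0, 73.8, -4.7, 73.8], [254.0, 73.8, -3.9, 73.7], [255.0, 73.8, -3.1, 73.7], [256.0, 73.8, -2.3, 74.7], [257.0, 73.8, -1.5, 72.2], [258.0, 73.8, -0.7, 73.0], [259.0, 73.8, 0.0, 73.6], [260.0, 73.8, 0.8, 73.0], [261.0, 73.8, 1.6, 72.5], [262.0, 73.8, 2.4, 71.1]]
```

Request:
jog_arm:
  moves: "0.5 38 -5 0 0; 0.5 37 -5 0 0; 0.5 0 0 35 0; 0.5 0 0 35 0; 0.5 0 0 27 0; 0.5 0 0 0 0; 0.5 0 0 0 0"
  grip_force: 40

```text
time_s: 10.65
position: [0.4704, -0.249, 0.0523]
orientation: [0.0, 0.47, 0.883, -0.0]
ft_force: [-0.1, -0.0, 0.1]
opening: 0.0441
grasp_force: 0.0
```

Request:
jog_arm:
  moves: "0.2 0 0 0 0; 0.2 0 0 0 0; 0.2 0 0 0 0; 0.2 0 0 0 0; 0.2 0 0 0 0; 0.2 0 0 0 0"

```text
time_s: 11.4
position: [0.47, -0.2496, 0.0524]
orientation: [0.001, 0.47, 0.883, 0.0]
ft_force: [0.0, -0.3, 5.6]
opening: 0.0241
grasp_force: 37.6
```

Request:
jog_arm:
  moves: "0 0 0 0 0; 0 0 0 0 0; 0 0 0 0 0; 0 0 0 0 0"

```text
time_s: 11.9
position: [0.47, -0.2495, 0.0525]
orientation: [0.001, 0.47, 0.883, 0.0]
ft_force: [-1.2, -0.4, 6.2]
opening: 0.024
grasp_force: 37.6
```

```bash
python3 - <<'E'
from h import *
s=manip.state(); print(s['opening'],s['grasp_force'],s['ft_force'],s['torque'])
d=grab('wrist'); a=d['img'][...,::-1][130:384,150:370]
b=grab('side')['img'][...,::-1][260:340,150:250]
a=cv2.resize(a,None,fx=2,fy=2,interpolation=cv2.INTER_CUBIC);b=cv2.resize(b,(360,288),interpolation=cv2.INTER_CUBIC)
c=np.zeros((508,800,3),np.uint8);c[:,:440]=a;c[:288,440:]=b;cv2.imwrite('pics/j.png',c)
E
```

```text
0.023958640182669445 37.563501521945 [-1.15808633 -0.41163256  6.19366022] [-0.13488757  0.29250959  0.00873441]
```

View pics/j.png

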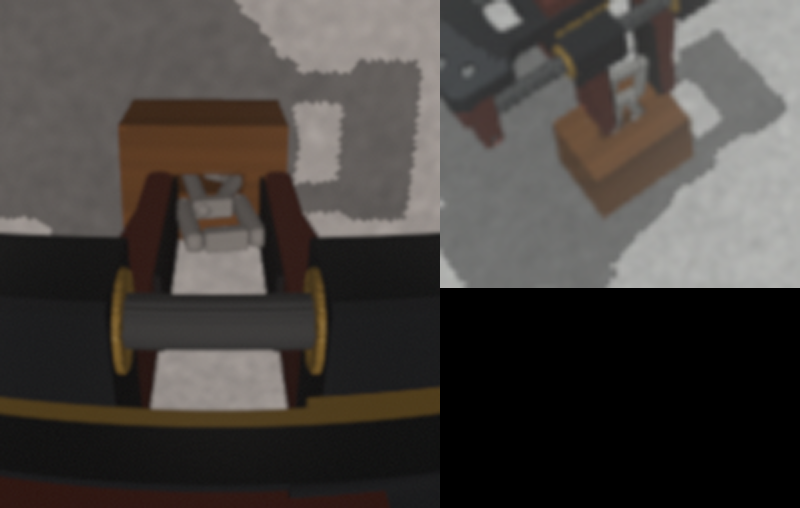

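The cotter is held between the pads but leans slightly, which fits the 24 mm opening against the 22 mm loop. I'll lift it out of the pocket so the pads can square it, then check.

Request:
jog_arm:
  moves: "0 0 0 -4 0; 0 0 0 -6 0; 0 0 0 -10 0; 0 0 0 -20 0; 0 0 0 -30 0; 0 0 0 -40 0; 0 0 0 -20 0; 0 0 0 0 0; 0 0 0 0 0"

```text
time_s: 13.12
position: [0.4692, -0.2486, 0.1811]
orientation: [-0.0, 0.47, 0.883, 0.0]
ft_force: [-0.4, 1.0, -1.1]
opening: 0.0225
grasp_force: 38.1
```

```bash
python3 - <<'E'
from h import *
s=manip.state(); print(s['opening'],s['grasp_force'],s['ft_force'],s['torque'])
d=grab('wrist'); np.savez('pics/w4.npz',**d); a=d['img'][...,::-1][150:310,180:330]
e=grab('side');print(e['img'].shape);b=e['img'][...,::-1]
p=s['position'];A=rot(e['attitude']);k=A.T@(p-e['eye']);K=e['camera_matrix'];u=int(K[0,0]*k[0]/k[2]+K[0,2]);v=int(K[1,1]*k[1]/k[2]+K[1,2]);print(u,v)
b=b[v-45:v+45,u-40:u+40]
a=cv2.resize(a,(400,427),interpolation=cv2.INTER_CUBIC);b=cv2.resize(b,(380,427),interpolation=cv2.INTER_CUBIC)
cv2.imwrite('pics/k.png',np.hstack([a,b]))
E
```

```text
0.022500138144366046 38.0960373301059 [-0.38217252  0.96277492 -1.14127146] [-0.04549508  0.04009553 -0.0154562 ]
(384, 512, 3)
193 239
```

View pics/k.png

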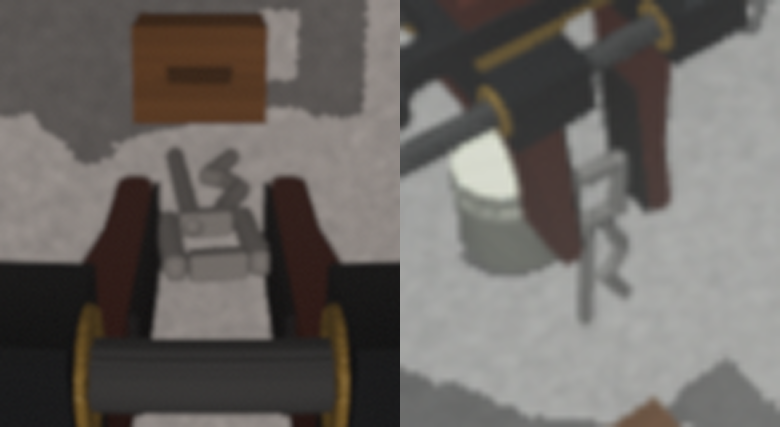

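Off the block, the opening is down to 22.5 mm. The wrist crop shows the straight leg on the left, tip at about (175,152), and the bow on the right, so clip +x is tool +y. I'll measure the leg line next.

```bash
cat >> h.py <<'E'
def legpts(d,s,box=(225,195,290,262),lim=45):
    Rm=rot(s['orientation']);p=s['position'];o=[]
    A=rot(d['attitude'])
    for v in range(box[1],box[3]):
        for u in range(box[0],box[2]):
            Z=d['range_z'][v,u]
            if Z>0:
                w=ray(d,u,v);q=np.array(d['eye'])+w*Z/(A.T@w)[2]
                t=(q-p)@Rm*1000
                if abs(t[1])<20 and -30<t[2]<60 and abs(t[0])<30: o.append([u,v,*t])
    return np.array(o)
E
python3 - <<'E'
from h import *
d=dict(np.load('pics/w4.npz'));s=manip.state()
o=legpts(d,s)
for v in range(200,262,3):
    r=o[o[:,1]==v]
    print(v,[tuple(x[[0,2,3,4]].round(1)) for x in r[::2]][:12])
# tip by two views
e=dict(np.load('pics/side.npz'));K=e['camera_matrix']
w1=ray(d,245.6,207);w2=rot(e['attitude'])@np.linalg.solve(K,[192.2,261.5,1]);
a,b=np.array(d['eye']),np.array(e['eye'])
t=np.linalg.lstsq(np.c_[w1,-w2],b-a,rcond=None)[0];p1,p2=a+t[0]*w1,b+t[1]*w2
print(np.linalg.norm(p1-p2),((p1+p2)/2-s['position'])@rot(s['orientation'])*1000)
E
```

```text
200 []
203 []
206 [(np.float64(243.0), np.float64(2.9), np.float64(-11.1), np.float64(44.3)), (np.float64(245.0), np.float64(2.7), np.float64(-9.7), np.float64(44.9)), (np.float64(247.0), np.float64(2.1), np.float64(-8.3), np.float64(46.7)), (np.float64(266.0), np.float64(2.7), np.float64(5.7), np.float64(44.9))]
209 [(np.float64(242.0), np.float64(1.4), np.float64(-11.8), np.float64(42.0)), (np.float64(244.0), np.float64(2.3), np.float64(-10.2), np.float64(39.5)), (np.float64(246.0), np.float64(2.8), np.float64(-8.7), np.float64(38.1)), (np.float64(248.0), np.float64(2.2), np.float64(-7.3), np.float64(39.7)), (np.float64(262.0), np.float64(2.7), np.float64(2.7), np.float64(38.1)), (np.float64(264.0), np.float64(2.7), np.float64(4.2), np.float64(38.2)), (np.float64(266.0), np.float64(2.1), np.float64(5.6), np.float64(39.8)), (np.float64(268.0), np.float64(1.3), np.float64(7.1), np.float64(42.1))]
212 [(np.float64(242.0), np.float64(0.5), np.float64(-11.6), np.float64(38.0)), (np.float64(244.0), np.float64(2.6), np.float64(-9.8), np.float64(32.1)), (np.float64(246.0), np.float64(2.8),
[... 13037 characters left out ...]
), np.float64(-22.0)), (np.float64(260.0), np.float64(-1.7), np.float64(1.0), np.float64(-21.5)), (np.float64(262.0), np.float64(-1.3), np.float64(2.1), np.float64(-22.2)), (np.float64(264.0), np.float64(-0.7), np.float64(3.1), np.float64(-23.5))]
257 [(np.float64(237.0), np.float64(-0.9), np.float64(-10.9), np.float64(-26.4)), (np.float64(239.0), np.float64(-8.2), np.float64(-10.8), np.float64(-13.1)), (np.float64(280.0), np.float64(-3.7), np.float64(11.7), np.float64(-21.3))]
260 [(np.float64(237.0), np.float64(-2.3), np.float64(-10.9), np.float64(-27.1)), (np.float64(280.0), np.float64(-6.1), np.float64(11.9), np.float64(-20.4))]
0.0017949742472264313 [ 0.71562288 -8.54306725 47.39424239]
```

```bash
python3 - <<'E'
from h import *
s=manip.state();Rm=rot(s['orientation']);p=s['position']
for n in ('side','scene'):
    d=grab(n);d['range_z']
    P=cloud(d);t=(P-p)@Rm*1000
    K=d['camera_matrix'];A=rot(d['attitude']);e=np.array(d['eye'])
    v,u=np.indices(d['range_z'].shape)
    m=(abs(t[...,1])<20)&(abs(t[...,0])<14)&(t[...,2]>-24)&(t[...,2]<50)
    # cast rays of those pixels on plane tool x=0
    w=np.stack([(u-K[0,2])/K[0,0],(v-K[1,2])/K[1,1],np.ones_like(u)],-1)@A.T
    n0=Rm[:,0];lam=((p-e)@n0)/(w@n0);q=(e+w*lam[...,None]-p)@Rm*1000
    print(n,'mean x',t[m].mean(0).round(1),m.sum())
    rows=np.unique(v[m])
    for r in rows:
        k=m[r]; print(r,u[r][k].min(),u[r][k].max(),'z',q[r][k][:,2].mean().round(1),'y:',q[r][k][:,1].round(1).tolist(),'x',t[r][k][:,0].mean().round(1))
E
```

```text
side mean x [-1.9 -0.8 -2.9] 429
222 196 196 z -34.8 y: [7.7] x 10.4
223 196 197 z -32.3 y: [7.4, 9.1] x 8.8
224 196 198 z -29.7 y: [7.2, 8.8, 10.5] x 7.7
225 196 199 z -27.1 y: [7.0, 8.6, 10.3, 11.9] x 6.2
226 196 200 z -24.4 y: [6.8, 8.4, 10.1, 11.7, 13.3] x 1.7
227 193 204 z -22.3 y: [1.8, 3.4, 5.0, 9.8, 11.5, 13.1, 14.8, 19.8] x -0.3
228 191 207 z -19.7 y: [-1.6, 0.0, 1.6, 3.2, 4.8, 6.4, 8.0, 9.6, 11.3, 12.9, 14.6, 16.2, 21.3, 23.0, 24.7] x -1.9
229 192 207 z -16.3 y: [-0.2, 1.4, 3.0, 4.6, 6.2, 7.8, 9.4, 11.1, 12.7, 14.4, 16.1, 17.7, 19.4, 21.1, 22.8, 24.6] x -3.7
230 189 207 z -15.1 y: [-5.2, -2.0, -0.4, 2.7, 4.3, 6.0, 7.6, 9.2, 10.9, 12.5, 14.2, 15.9, 17.5, 19.2, 20.9, 22.7, 24.4] x -3.1
231 177 207 z -14.9 y: [-23.5, -5.4, -3.8, -2.3, -0.7, 0.9, 2.5, 7.4, 9.0, 10.7, 12.3, 14.0, 15.7, 17.3, 19.0, 20.8, 22.5, 24.2] x -2.2
232 177 207 z -11.5 y: [-23.8, -4.1, -2.5, -0.9, 7.2, 8.8, 10.5, 12.1, 13.8, 15.5, 17.2, 18.9, 20.6, 22.3, 24.0] x -2.8
233 177 207 z -9.9 y: [-24.0, -22.6, -4.3, 6.9, 8.6, 10.2, 11.9, 13.6, 15.3, 17.0, 18.7, 20.4, 22.1, 23.8] x -2.1
234 178 208 z -6.8 y: [-22.
[... 3033 characters left out ...]
, -7.9, 4.6, 16.8, 28.6, 40.1] x -4.2
127 194 201 z 10.2 y: [-49.5, -22.4, -9.5, 3.1, 27.2, 38.8] x -4.0
128 194 201 z 14.4 y: [-51.4, -37.6, -11.2, 1.5, 13.8, 25.8, 37.4] x -4.2
129 196 198 z 25.6 y: [-25.9, -12.8, -0.1] x -5.7
130 196 198 z 30.4 y: [-27.6, -14.5, -1.7] x -3.5
131 196 198 z 35.2 y: [-29.4, -16.2, -3.3] x -3.6
132 196 199 z 35.0 y: [-31.2, -17.9, -4.9, 7.7] x -2.5
133 197 199 z 34.5 y: [-19.6, -6.5, 6.1] x -2.7
134 197 198 z 44.6 y: [-21.3, -8.2] x -3.7
135 197 199 z 44.3 y: [-23.0, -9.8, 3.0] x -1.5
136 197 199 z 49.2 y: [-24.8, -11.5, 1.4] x -2.4
137 198 199 z 48.7 y: [-13.2, -0.2] x -2.2
138 198 199 z 53.7 y: [-14.9, -1.8] x -3.0
139 198 199 z 58.7 y: [-16.6, -3.5] x -3.6
```

Wrist and side views agree that the leg tilts about 7° in the pads, tip at tool y ≈ -10, z ≈ 46. I'll square it by nudging the tip against the end face of the fixed block with a light grip.

Request:
jog_arm:
  moves: "0 0 20 0 0; 0 0 20 0 0; 0 0 0 40 0; 0 0 0 40 0; 0 0 0 40 0; 0 0 0 0 0; 0 0 0 0 0; 0 0 -3 0 0; 0 0 -2 0 0; 0 0 0 0 0"
  grip_force: 15

```text
time_s: 14.58
position: [0.4987, -0.2297, 0.0624]
orientation: [0.001, 0.47, 0.883, 0.0]
ft_force: [-0.2, -0.2, 0.1]
opening: 0.0219
grasp_force: 14.9
```

Request:
jog_arm:
  moves: "0 0 -1 0 0; 0 0 -1 0 0; 0 0 -1 0 0; 0 0 0 0 0"

```text
time_s: 15.08
position: [0.496, -0.2312, 0.0616]
orientation: [-0.0, 0.47, 0.883, -0.0]
ft_force: [-0.7, -0.5, -0.9]
opening: 0.0218
grasp_force: 14.9
```

Request:
jog_arm:
  moves: "0 0 -1 0 0; 0 0 -1 0 0; 0 0 0 0 0"

```text
time_s: 15.45
position: [0.4944, -0.2323, 0.0617]
orientation: [-0.0, 0.47, 0.883, 0.0]
ft_force: [-0.1, -0.4, -0.7]
opening: 0.0211
grasp_force: 14.9
```

```bash
cat >> h.py <<'E'
def leg():
    s=manip.state();p=s['position'];Rm=rot(s['orientation']);out={}
    d=grab('side');P=cloud(d);t=(P-p)@Rm*1000
    K=d['camera_matrix'];A=rot(d['attitude']);e=np.array(d['eye']);v,u=np.indices(d['range_z'].shape)
    w=np.stack([(u-K[0,2])/K[0,0],(v-K[1,2])/K[1,1],np.ones_like(u)],-1)@A.T
    lam=((p-e)@Rm[:,0])/(w@Rm[:,0]);q=(e+w*lam[...,None]-p)@Rm*1000
    m=(t[...,1]>-16)&(t[...,1]<0)&(abs(t[...,0])<6)&(t[...,2]>14)&(t[...,2]<52)
    L=[]
    for r in np.unique(v[m]):
        x=q[r][m[r]]
        if 2<=len(x)<=4: L.append([x[:,2].mean(),x[:,1].mean()])
    L=np.array(L);print('side n',len(L),'slope,y@45',np.polyfit(L[:,0]-45,L[:,1],1) if len(L)>3 else 0, L[:,0].max() if len(L) else 0)
    d=grab('wrist');o=legpts(d,s,(225,190,258,232));o=o[(o[:,4]>6)&(abs(o[:,2])<7)&(o[:,3]<0.5)]
    L=np.array([[o[o[:,1]==r][:,4].min(),(o[o[:,1]==r][:,3].min()+o[o[:,1]==r][:,3].max())/2,o[o[:,1]==r][:,2].max()] for r in np.unique(o[:,1])])
    if len(L)>3: print('wrist n',len(L),np.polyfit(L[:,0]-45,L[:,1],1),'xmax',np.median(L[:,2]),np.polyfit(L[:,0]-45,L[:,2],1))
    print('open',s['opening'],'F',s['ft_force'].round(1),'p',p.round(4)); return d
E
python3 -c "from h import *;leg()"
```

```text
side n 5 slope,y@45 [ -0.59610274 -19.58977405] 32.68917649491982
wrist n 30 [ 4.11160701e-03 -7.75658032e+00] xmax 3.574786230246334 [0.02556908 4.04270029]
open 0.021098589240232956 F [-0.1 -0.4 -0.7] p [ 0.4944 -0.2323  0.0617]
```

Request:
jog_arm:
  moves: "0 0 -1 0 0; 0 0 -1 0 0; 0 0 0 0 0; 0 0 6 0 0; 0 0 0 -40 0; 0 0 0 -40 0; 0 0 0 -30 0; 0 0 0 0 0; 0 0 0 0 0"
  grip_force: 15

```text
time_s: 16.68
position: [0.4974, -0.2295, 0.1708]
orientation: [-0.001, 0.47, 0.883, -0.0]
ft_force: [-0.1, -0.3, -0.4]
opening: 0.0215
grasp_force: 14.9
```

```bash
python3 -c "from h import *;leg()"
```

```text
side n 14 slope,y@45 [ 0.00895548 -2.90413025] 47.662978628596484
wrist n 22 [-0.01416104 -4.29882268] xmax 3.2194524984877413 [-0.01426615  3.03986017]
open 0.02154826368072098 F [-0.1 -0.3 -0.4] p [ 0.4974 -0.2295  0.1708]
```

Request:
jog_arm:
  moves: "0 0 0 -15 10; 0 0 0 -15 10; 0 0 0 0 10; 0 0 0 0 10; 0 35 1 0 0; 0 45 1 0 0; 0 45 1 0 0; 0 45 2 0 0; 0 45 2 0 0; 0 30 1 0 0; 0 15 0.4 0 0; 0 0 0 0 0; 0 0 0 0 0"
  grip_force: 45

```text
time_s: 18.4
position: [0.5334, 0.0259, 0.2015]
orientation: [0.0, 0.744, 0.668, -0.0]
ft_force: [0.3, -0.0, -0.4]
opening: 0.022
grasp_force: 44.9
```

```bash
python3 - <<'E'
from h import *
d=leg();s=manip.state();print(s['orientation'],s['grasp_force'])
np.savez('pics/w5.npz',**d);np.savez('pics/s5.npz',**dict(np.load('pics/side.npz')))
a=cv2.resize(d['img'][...,::-1][140:270,190:330],(400,371),interpolation=cv2.INTER_CUBIC)
e=np.load('pics/side.npz');b=cv2.resize(e['img'][...,::-1][80:190,190:290],(340,374),interpolation=cv2.INTER_CUBIC)[:371]
cv2.imwrite('pics/l.png',np.hstack([a,b]))
E
```

```text
side n 13 slope,y@45 [-0.03448014 -3.96383194] 46.32612728281612
wrist n 22 [-0.01699629 -4.74406548] xmax 2.9962885626305455 [-0.01857986  2.67520947]
open 0.021967354817410852 F [ 0.3 -0.  -0.4] p [0.5334 0.0259 0.2015]
[ 1.27953275e-04  7.44391654e-01  6.67743239e-01 -1.29690980e-04] 44.90095674991608
```

View pics/l.png

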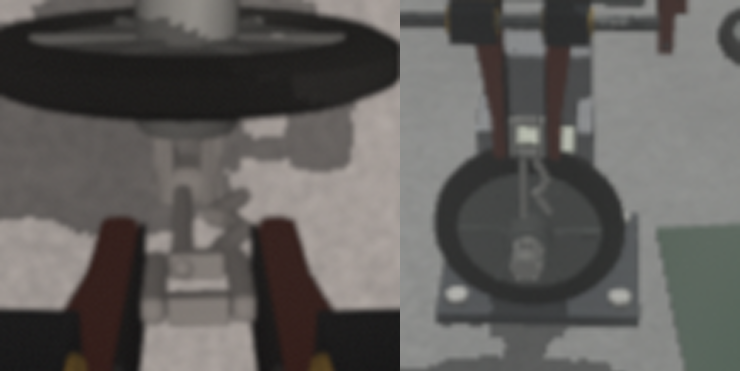

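The wrist crop shows the leg's tip at about (183,188) just short of the hole's dark square at (188,152). The side crop shows the cotter upright above the axle's end.

```bash
python3 - <<'E'
from h import *
d=dict(np.load('pics/w5.npz'));s=manip.state()
g=cv2.cvtColor(d['img'],cv2.COLOR_RGB2GRAY)
print('cols 240..272 step2'); 
for v in range(182,222,2): print(v,g[v,240:273:2])
o=legpts(d,s,(240,196,262,226))
for v in range(198,226,3):
    r=o[(o[:,1]==v)&(abs(o[:,2])<8)&(o[:,4]>5)]; print(v,[(int(x[0]),*x[2:].round(1).tolist()) for x in r])
Rm=rot(s['orientation'])
for u,v in ((255.8,193),):print('hole', (onz(d,u,v,.13)-s['position'])@Rm*1000, onz(d,u,v,.13))
E
```

```text
cols 240..272 step2
182 [50 52 55 56 58 57 51 51 51 55 56 54 53 50 49 45 51]
184 [69 73 77 79 80 81 80 78 79 78 78 75 73 69 65 61 76]
186 [80 74 77 79 80 80 82 81 79 79 78 74 72 72 70 77 93]
188 [91 90 94 94 90 85 84 86 84 82 80 86 89 97 95 96 97]
190 [ 90  93 108 111 110  95  93  97  93  90  96 104 106 110 100  95  93]
192 [ 92  92 106 112 110  93  87  93  92  91  97 106 107 110  99  93  91]
194 [ 94  95 106 111 112  94  80  83  83  85  97 107 105 105  96  92  92]
196 [ 94  96 106 111 112  94  77  80  80  81  95 106 105 100  94  93  95]
198 [ 94  95 103 109 112  97  89  92  92  90  98 106 105  99 100  99  99]
200 [ 96  95  97 108 112 106 112 116 115 112 107 106 104  99 111 121 128]
202 [ 96  95  95 106 112 114 119 121 120 119 114 107 102 101  98 128 149]
204 [ 97  96  96 104 112 115 109 108 116 120 114 108 101 101  97 121 146]
206 [ 94  97  99 104 112 106  85  80  94 116 113 107 102 102  97 101 113]
208 [ 92  93  96 104 113 101  81  77  84 110 110 107 100 100  90  85  89]
210 [ 93  93  93 101 111  99  80  78  78 101 104 104  92  85  88  90  92]
212 [92 93 94 96 98 90 79 78 76 93 97 
[... 987 characters left out ...]
5, -3.7, 25.1), (255, 2.4, -3.1, 25.1), (256, 1.4, -2.4, 27.8), (260, -0.1, 0.3, 31.8), (261, 0.4, 1.0, 30.4)]
219 [(250, 1.8, -6.3, 21.1), (251, 3.1, -5.6, 17.9), (252, 3.5, -4.9, 16.9), (253, 3.0, -4.3, 18.1), (254, 2.4, -3.7, 19.8), (255, 2.5, -3.0, 19.4), (256, 1.8, -2.4, 21.3)]
222 [(250, 2.4, -6.1, 14.3), (251, 2.7, -5.5, 13.6), (252, 2.8, -4.8, 13.4), (253, 3.0, -4.2, 13.0), (254, 3.1, -3.5, 12.7), (255, 2.4, -2.9, 14.5), (256, 2.3, -2.3, 14.7)]
225 [(250, 2.4, -6.0, 9.4), (251, 2.8, -5.3, 8.5), (252, 3.0, -4.7, 7.9), (253, 3.1, -4.1, 7.7), (254, 3.0, -3.5, 7.9), (255, 2.5, -2.9, 9.1), (256, 2.5, -2.3, 9.1)]
hole [ 4.92208478 -2.98768375 71.64756688] [0.53107272 0.03114829 0.13      ]
```

```bash
python3 - <<'E'
from h import *
d=dict(np.load('pics/w5.npz'));s=manip.state();Rm=rot(s['orientation'])
g=cv2.cvtColor(d['img'],cv2.COLOR_RGB2GRAY)
for c in (244,246,248,262,264): print(c,g[184:216,c])
f=lambda u,v,z:((onz(d,u,v,z)-s['position'])@Rm*1000).round(1)[:2]
for u,v in ((248,187.5),(248,189),(255,189),(255,199.5),(248,211),(249,195),(260.5,195)): print(u,v,f(u,v,.13))
print(f(243,205,.12),f(266,205,.12), g[195,236:276], g[202,236:270])
E
```

```text
244 [ 77  76  77  83  94 105 108 106 106 106 106 106 106 105 103 100  97  95
  95  95  96 100  99  98  96  94  93  92  94  95  97  97]
246 [ 79  78  79  80  94 107 111 112 112 111 111 112 111 110 109 108 108 107
 106 106 104 105 104 104 104 103 101  98  96  96  97  97]
248 [ 80  81  80  81  90 104 110 110 110 110 112 112 112 112 112 112 112 112
 112 112 112 113 112 113 113 112 111 104  98  96  96  95]
262 [ 75  76  74  75  86  98 104 106 106 105 107 106 106 106 106 106 106 106
 107 107 108 107 107 107 107 106 104  99  96 100 105 110]
264 [ 73  72  72  76  89 102 106 107 107 106 105 106 105 105 105 104 104 102
 102 101 101 101 102 100 100  98  92  88  90  97 105 108]
248 187.5 [ 9.6 -9.3]
248 189 [ 8.3 -9.3]
255 189 [ 8.3 -3.6]
255 199.5 [-0.7 -3.7]
248 211 [-10.7  -9.5]
249 195 [ 3.2 -8.6]
260.5 195 [3.2 0.9]
[ -8.8 -14.2] [-8.8  5.7] [ 91  92  93  94  94  94  95 100 106 110 112 111 112 107  94  80  77  79
  81  81  80  80  82  87  97 104 106 105 106 104 102  96  94  92  92  93
  94 101 116 127] [ 94  94  95  96  96  97  95  93  95 100 106 110 112 114 114 117 119 120
 121 122 120 119 119 117 114 110 107 104 102 101 101 100  98 107]
```

Request:
jog_arm:
  moves: "0 3 0.7 0 0; 0 0 0 8 0; 0 0 0 8 0; 0 0 0 4 0; 0 0 0 2 0; 0 0 0 2 0; 0 0 0 2 0; 0 0 0 2 0; 0 0 0 0 0"
  grip_force: 50

```text
time_s: 19.62
position: [0.5347, 0.0299, 0.1735]
orientation: [0.0, 0.744, 0.668, -0.0]
ft_force: [0.5, -2.8, -1.7]
opening: 0.0214
grasp_force: 49.9
```

Request:
jog_arm:
  moves: "0 0 0 2 0; 0 0 0 2 0; 0 0 0 2 0; 0 0 0 2 0; 0 0 0 0 0"

```text
time_s: 20.25
position: [0.5346, 0.0302, 0.1655]
orientation: [0.0, 0.744, 0.669, -0.0]
ft_force: [-0.7, -4.7, 1.8]
opening: 0.0213
grasp_force: 49.9
```

Request:
jog_arm:
  moves: "0 -1 0 0 0; 0 -0.5 0 0 0; 0 0 0 0 0; 0 0 0 0 0"

```text
time_s: 20.75
position: [0.5345, 0.0294, 0.1656]
orientation: [-0.0, 0.744, 0.669, 0.0]
ft_force: [-0.8, -1.6, 0.6]
opening: 0.0212
grasp_force: 49.9
```

```bash
python3 - <<'E'
from h import *
for i in range(3): leg(); s=manip.state(); print(s['ft_force'].round(2),s['torque'].round(3))
P=cloud(grab('side')).reshape(-1,3)
E
```

```text
side n 7 slope,y@45 [-0.16402797 -7.24511512] 31.43869365180983
wrist n 21 [ -0.1379179  -10.04056604] xmax 3.052418629726488 [0.01091508 3.48810007]
open 0.021153668125975057 F [-0.8 -1.6  0.6] p [0.5345 0.0294 0.1656]
[ 0.39 -2.73  1.24] [-0.642  0.146 -0.041]
side n 7 slope,y@45 [ 0.01070653 -2.86660977] 31.327290031976172
wrist n 21 [ -0.14529751 -10.19337263] xmax 3.01138555795006 [0.01884806 3.65664378]
open 0.021062891998641767 F [ 0.4 -2.7  1.2] p [0.5345 0.0293 0.1656]
[-0.48 -1.83  1.22] [-0.558  0.138  0.011]
side n 8 slope,y@45 [-0.1244475  -6.13692026] 39.36163765734699
wrist n 21 [ -0.14310819 -10.25602347] xmax 3.1042706133703355 [0.01656532 3.71213057]
open 0.021488524202278966 F [-0.5 -1.8  1.2] p [0.5345 0.0293 0.1656]
[-1.27 -2.35 -0.18] [-0.503  0.102  0.022]
```

Request:
jog_arm:
  moves: "0 -0.7 0 0 0; 0 0 0 0 0; 0 0 0 0 0"

```text
time_s: 21.48
position: [0.5344, 0.0287, 0.1656]
orientation: [-0.0, 0.744, 0.669, 0.0]
ft_force: [-0.7, 0.5, -0.3]
opening: 0.0216
grasp_force: 49.9
```

```bash
python3 - <<'E'
from h import *
d=grab('wrist');s=manip.state();print(s['ft_force'].round(1),s['torque'].round(2),s['position'])
o=legpts(d,s,(240,196,264,240))
for v in range(200,240,3):
    r=o[(o[:,1]==v)&(abs(o[:,2])<8)&(o[:,4]>-26)&(o[:,4]<36)]; print(v,[(int(x[0]),*x[2:].round(1).tolist()) for x in r[::2]])
E
```

```text
[ 0.7  0.6 -1. ] [-0.05  0.08  0.03] [0.53443973 0.02859562 0.16562429]
200 []
203 []
206 [(242, 6.9, -12.2, 33.4), (244, 6.7, -10.8, 34.0), (246, 7.1, -9.4, 32.9), (248, 7.8, -7.9, 30.6), (250, 7.5, -6.6, 31.6), (252, 7.5, -5.2, 31.7), (254, 7.7, -3.8, 31.1), (256, 7.3, -2.5, 32.2), (258, 7.5, -1.1, 31.6), (260, 7.1, 0.3, 32.8), (262, 7.1, 1.7, 32.8)]
209 [(260, 3.9, 0.3, 35.7)]
212 [(250, 1.5, -6.8, 36.0), (252, 2.7, -5.3, 32.8), (254, 2.3, -3.9, 33.8), (256, 1.7, -2.5, 35.5)]
215 [(250, 1.9, -6.6, 29.1), (252, 2.6, -5.1, 27.0), (254, 2.7, -3.8, 26.9), (256, 1.5, -2.5, 30.1), (261, 1.3, 1.0, 30.7), (263, 1.9, 2.3, 28.9)]
218 [(250, 2.0, -6.4, 22.9), (252, 2.5, -5.0, 21.7), (254, 2.8, -3.7, 21.0), (256, 1.8, -2.4, 23.5), (262, -0.8, 1.7, 30.3)]
221 [(250, 2.9, -6.2, 15.4), (252, 3.2, -4.9, 14.7), (254, 3.4, -3.6, 14.0), (256, 2.5, -2.3, 16.4)]
224 [(250, 2.6, -6.0, 11.1), (252, 3.3, -4.7, 9.2), (254, 3.3, -3.5, 9.3), (256, 2.3, -2.3, 11.6)]
227 [(241, 6.1, -10.9, -2.3), (250, 3.8, -5.8, 3.2), (252, 3.5, -4.6, 3.9), (254, 3.8, -3.4, 3.3), (256, 3.5, -2.2, 3.9), (258, 3.8, -1.0, 3.4),
[... 345 characters left out ...]
 -10.9, -11.9), (242, 3.5, -10.2, -4.9), (244, 4.0, -9.0, -6.2), (246, 3.4, -7.9, -4.8), (248, 2.3, -6.8, -2.2), (250, 0.8, -5.8, 1.2), (252, 1.1, -4.6, 0.4), (254, 1.9, -3.4, -1.2), (256, 1.1, -2.2, 0.5), (258, 1.2, -1.0, 0.2), (260, 1.0, 0.2, 0.7), (262, 1.2, 1.4, 0.3)]
236 [(240, 4.9, -10.9, -12.2), (242, 3.4, -10.0, -9.0), (244, 3.7, -8.8, -9.7), (246, 2.7, -7.8, -7.4), (248, 2.1, -6.7, -6.0), (250, -1.2, -5.8, 1.3), (252, -0.4, -4.6, -0.7), (254, -0.4, -3.4, -0.6), (256, -0.9, -2.2, 0.5), (258, -0.4, -1.0, -0.6), (260, -0.5, 0.2, -0.4), (262, -1.0, 1.4, 0.9)]
239 [(240, 2.9, -10.9, -12.0), (242, 3.6, -9.7, -13.4), (244, 3.2, -8.7, -12.5), (246, 3.2, -7.6, -12.5), (248, 2.0, -6.6, -9.8)]
```

Request:
jog_arm:
  moves: "0 0 0 2 0; 0 0 0 2 0; 0 0 0 2 0; 0 0 0 2 0; 0 0 0 2 0; 0 0 0 0 0"
  grip_force: 58

```text
time_s: 22.28
position: [0.5348, 0.0283, 0.1557]
orientation: [0.0, 0.744, 0.669, 0.0]
ft_force: [2.2, 0.9, 2.4]
opening: 0.021
grasp_force: 57.9
```

Request:
jog_arm:
  moves: "0 0 0 2 0; 0 0 0 2 0; 0 0 0 0 0"

```text
time_s: 22.65
position: [0.5348, 0.0283, 0.1517]
orientation: [0.0, 0.744, 0.669, 0.0]
ft_force: [2.8, -0.1, 4.2]
opening: 0.0207
grasp_force: 57.9
```

Request:
jog_arm:
  moves: "0 0 0 2 0; 0 0 0 2 0; 0 0 0 0 0"

```text
time_s: 23.02
position: [0.5348, 0.0283, 0.1477]
orientation: [0.0, 0.744, 0.669, 0.0]
ft_force: [3.8, -1.3, 4.3]
opening: 0.0214
grasp_force: 57.9
```

Request:
jog_arm:
  moves: "0 0 0.6 2 0; 0 0 0 2 0; 0 0 0 0 0"

```text
time_s: 23.4
position: [0.535, 0.0283, 0.1437]
orientation: [-0.0, 0.744, 0.669, 0.0]
ft_force: [2.6, -0.1, 5.5]
opening: 0.0211
grasp_force: 57.9
```

Request:
jog_arm:
  moves: "0 0 0 2 0; 0 0 0 2 0; 0 0 0 0 0"

```text
time_s: 23.78
position: [0.5351, 0.0283, 0.1398]
orientation: [-0.0, 0.744, 0.669, 0.0]
ft_force: [3.0, -0.6, 7.0]
opening: 0.0207
grasp_force: 57.9
```

Request:
jog_arm:
  moves: "0 0 0 2 0; 0 0 0 2 0; 0 0 0 0 0"

```text
time_s: 24.15
position: [0.5351, 0.0283, 0.1359]
orientation: [-0.0, 0.744, 0.669, 0.0]
ft_force: [2.9, 0.3, 8.3]
opening: 0.0212
grasp_force: 57.9
```

Request:
jog_arm:
  moves: "0 0 1 2 0; 0 0 0 2 0; 0 0 0 0 0"

```text
time_s: 24.52
position: [0.535, 0.0282, 0.1311]
orientation: [-0.001, 0.744, 0.669, -0.001]
ft_force: [0.5, 0.1, 3.7]
opening: 0.0211
grasp_force: 57.9
```

Request:
jog_arm:
  moves: "0 0 0 2 0; 0 0 0 2 0; 0 0 0 0 0"

```text
time_s: 24.9
position: [0.5352, 0.0282, 0.1272]
orientation: [-0.001, 0.744, 0.669, -0.001]
ft_force: [-2.4, 0.4, 4.8]
opening: 0.0214
grasp_force: 57.9
```

```bash
cat >> h.py <<'E'
def axle():
    s=manip.state();p=s['position'];z=[]
    d=grab('side');P=cloud(d).reshape(-1,3);th=np.radians(-6.1);y=np.array([-np.sin(th),np.cos(th)])
    q=P-[.5312,.0284,0];q=q[(abs(q[:,0]-.004)<.08)]
    c=(q[:,:2]@y);m=(c>.017)&(c<.036)&(q[:,2]>.1)&(q[:,2]<.20);
    print('tyre top (side)',np.percentile(q[m,2],97) if m.sum() else None,'F',s['ft_force'].round(1),'T',s['torque'].round(2),'p',p.round(4),s['opening'])
E
python3 -c "from h import *;axle()"
```

```text
tyre top (side) 0.17095281045716476 F [-2.4  0.4  4.8] T [-0.05  0.73  0.06] p [0.5352 0.0282 0.1272] 0.021420396228119965
```

Request:
jog_arm:
  moves: "0 0 -0.8 0 0; 0 0 0 -3 0; 0 0 0 -3 0; 0 0 0 -2 0; 0 0 0 0 0; 0 0 0 0 0"

```text
time_s: 25.7
position: [0.5351, 0.0282, 0.1355]
orientation: [-0.0, 0.744, 0.669, -0.0]
ft_force: [-1.1, -0.6, 1.0]
opening: 0.0215
grasp_force: 57.9
```

```bash
python3 - <<'E'
from h import *
axle();s=manip.state();Rm=rot(s['orientation'])
d=grab('wrist')
o=legpts(d,s,(225,190,295,262))
for v in range(200,256,3):
    r=o[(o[:,1]==v)&(abs(o[:,3]+4)<1.2)&(abs(o[:,2])<12)]; 
    if len(r): print(v,r[:,2:].mean(0).round(1), 'worldz',round(s['position'][2]*1000-r[:,4].mean(),1))
d=dict(np.load('pics/side.npz'));P=cloud(d);t=(P-s['position'])@Rm*1000
m=(abs(t[...,1]+4)<2)&(abs(t[...,0])<15);v,u=np.indices(m.shape)
for r in np.unique(v[m]): print('side',r,t[r][m[r]].mean(0).round(1))
E
```

```text
tyre top (side) 0.17847966197451542 F [-1.1 -0.6  1. ] T [-0.17  0.51 -0.02] p [0.5351 0.0282 0.1355] 0.021488748172416035
224 [ 3.2 -3.8  9.4] worldz 126.1
227 [ 3.9 -4.3  2.8] worldz 132.7
230 [ 2.8 -4.2  0.8] worldz 134.7
233 [ 1.7 -4.2 -1. ] worldz 136.5
236 [-0.8 -4.3  0.1] worldz 135.5
239 [-6.8 -3.8  8.7] worldz 126.9
242 [  3.7  -3.9 -17.4] worldz 152.9
245 [  3.3  -4.1 -20.3] worldz 155.9
248 [  1.6  -4.1 -20.5] worldz 156.0
251 [ -0.2  -4.1 -20.4] worldz 156.0
254 [ -2.1  -3.9 -20.4] worldz 155.9
side 108 [ -14.7   -4.5 -109.9]
side 140 [  3.4  -3.6 -23. ]
side 141 [  1.1  -3.5 -22.1]
side 142 [ -1.1  -3.4 -21.2]
side 143 [ -0.8  -3.5 -18.4]
side 147 [11.5 -4.8  1.1]
side 148 [ 4.7 -4.3 -1.3]
side 149 [ 1.6 -4.2 -1. ]
side 150 [-0.7 -4.1 -0.1]
side 151 [-0.7 -4.2  2.5]
side 152 [ 0.8 -4.4  6.4]
side 153 [ 0.6 -4.5  9. ]
side 154 [-7.9 -3.9  5.1]
side 155 [-10.   -3.8   6.1]
side 156 [-11.8  -3.7   7.3]
side 157 [-11.3  -3.9  10.4]
side 158 [-12.1  -3.9  12.5]
side 159 [-12.2  -4.   15.1]
side 160 [-12.9  -4.   17.3]
side 161 [-13.   -4.1  19.9]
side 162 [-11.7  -4.3  23.7]
side 163 [ 0.7 -4.3 36.6]
side 164 [ 1.2 -3.3 39.7]
side 165 [-0.2 -3.3 41.5]
side 166 [ 0.3 -3.4 44.8]
side 167 [ 0.6 -3.5 47.8]
side 191 [ 12.5  -4.3 132.2]
side 192 [ 12.   -4.4 135.1]
side 193 [  7.2  -4.1 133.8]
side 194 [  2.9  -3.9 132.9]
side 195 [  0.6  -3.8 134.1]
side 196 [ -3.6  -3.6 133.3]
side 197 [ -5.1  -3.6 135. ]
side 198 [ -9.3  -3.3 134.3]
side 199 [-13.4  -4.3 133.6]
```

The force dropped at the snap, and the geometry says it is within about 1 mm of seated. I'll release, back off, and check the loop's gap to the axle.

Request:
jog_arm:
  moves: "0.4 0 0 0 0; 0.5 0 0 0 0; 0.5 0 0 0 0; 0.5 0 0 0 0; 0.5 0 0 -20 0; 0.5 0 0 -30 0; 0.5 -45 0 -10 0; 0.5 -45 0 0 0; 0.5 -20 0 0 0; 0.5 0 0 0 0; 0.5 0 0 0 0"

```text
time_s: 27.18
position: [0.5238, -0.0799, 0.1955]
orientation: [-0.0, 0.743, 0.669, 0.0]
ft_force: [-0.2, -0.6, 0.2]
opening: 0.044
grasp_force: 0.0
```

```bash
python3 - <<'E'
from h import *
axle();th=np.radians(-6.1);Y=np.array([-np.sin(th),np.cos(th)]);X=np.array([np.cos(th),np.sin(th)])
H=np.array([.5312,.0284])
d=grab('wrist');s=manip.state();A=rot(d['attitude'])
print(d['eye'])
rows=[]
for v in range(5,130):
    for u in range(225,295):
        Z=d['range_z'][v,u]
        if Z>0:
            w=ray(d,u,v);q=np.array(d['eye'])+w*Z/(A.T@w)[2];rows.append([u,v,(q[:2]-H)@X*1000,(q[:2]-H)@Y*1000,q[2]*1000])
o=np.array(rows)
for v in range(20,110,2):
    r=o[(o[:,1]==v)&(o[:,4]>75)&(abs(o[:,2]-3)<14)&(o[:,3]<15)]
    if len(r): print(v,'leg',r[abs(r[:,2])<2.][:,2:].mean(0).round(1),'all u',r[:,2].min().round(1),r[:,2].max().round(1),'z',r[:,4].min().round(0),r[:,4].max().round(0))
d=dict(np.load('pics/side.npz'));P=cloud(d)
x=(P[...,:2]-H)@X*1000;y=(P[...,:2]-H)@Y*1000;z=P[...,2]*1000
m=(abs(x-3)<16)&(abs(y)<9)&(z>70)&(z<190);V,U=np.indices(m.shape)
for r in np.unique(V[m]): print('side',r,'y',y[r][m[r]].mean().round(1),'z',z[r][m[r]].mean().round(1),'x',x[r][m[r]].round(0).astype(int).tolist())
E
```

```text
tyre top (side) 0.17934478229229092 F [-0.2 -0.6  0.2] T [-0.    0.07  0.  ] p [ 0.5238 -0.0799  0.1955] 0.044033684304937565
[ 0.53098882 -0.0069173   0.35715725]
44 leg [ -0.2  14.  134.8] all u -10.0 8.0 z 131.0 136.0
46 leg [ -0.2  12.5 134.4] all u -10.8 11.9 z 127.0 135.0
48 leg [ -0.2  11.  133.9] all u -10.7 12.8 z 123.0 136.0
50 leg [ -0.2   9.5 134.1] all u -10.8 12.8 z 122.0 136.0
52 leg [-1.000e-01  3.400e+00  1.575e+02] all u -10.8 12.8 z 128.0 158.0
54 leg [  0.2   1.7 158.8] all u -10.1 14.2 z 130.0 160.0
56 leg [-1.000e-01  5.000e-01  1.582e+02] all u -10.5 14.1 z 121.0 159.0
58 leg [-1.000e-01 -9.000e-01  1.581e+02] all u -10.5 14.2 z 122.0 159.0
60 leg [-1.00e-01 -1.90e+00  1.56e+02] all u -10.5 12.9 z 122.0 158.0
62 leg [-1.000e-01 -5.000e-01  1.384e+02] all u -10.5 13.3 z 122.0 150.0
64 leg [-1.000e-01 -1.700e+00  1.361e+02] all u -10.4 15.3 z 119.0 139.0
66 leg [ -0.3  -1.4 123.9] all u -10.5 15.4 z 111.0 129.0
68 leg [ -0.3  -3.6 128. ] all u -10.5 16.5 z 95.0 129.0
70 leg [ -0.2  -5.4 129.3] all u -10.3 16.6 z 93.0 131.0
72 leg [ -0.2  -6.9 129.1] all u -10.3 8
[... 935 characters left out ...]
1, 3, 5, 7, 9, 11]
side 152 y 1.7 z 128.7 x [-8, -6, -4, -2, 1, 3, 5, 7, 9, 11, 13]
side 153 y -2.5 z 129.2 x [-8, -5, -3, -1, 1, 3, 5, 7, 9, 11, 13]
side 154 y -2.7 z 126.7 x [-11, -8, -5, -3, 1, 5, 7, 9, 11, 13]
side 155 y -2.0 z 123.5 x [-10, -8, 7, 9, 11, 13, 15]
side 156 y -3.6 z 122.1 x [-10, 9, 13, 15]
side 157 y -0.9 z 117.3 x [9, 11, 13, 15]
side 158 y 0.6 z 113.4 x [11, 13, 15]
side 159 y 1.1 z 110.2 x [9, 11, 13]
side 160 y -0.9 z 109.1 x [9, 11]
side 161 y 1.7 z 104.2 x [8, 11, 13]
side 162 y 1.0 z 101.9 x [0, 2, 11, 13, 15]
side 163 y 0.1 z 99.8 x [0, 2, 11, 13, 15]
side 164 y -0.5 z 97.5 x [0, 2, 13, 15, 17]
side 165 y 0.4 z 93.9 x [0, 2, 15, 17]
side 166 y 0.4 z 90.9 x [-1, 2]
```

```bash
python3 -c "
from rig import manip
print(manip.close_job())"
```

```text
the job is handed in; nothing more can be done
None
```

The job is handed in: the wheel is home, the cotter has snapped over the axle and measures seated to within about 1–2 mm, the push peaked at about 8 N in the readings (axle sunk about 18 mm, clear of its stop), the gripper is clear and I kept away from the bystanders.

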